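Set up the target stall

TASK

Get the throwing game ready: take the two round wooden targets off their white easels and stand them upright between the steel tines in the two empty places of the red stepped stand, the large one on the high step and the small one on the low step, each resting down on its rails. When both stand there, press the flat white key on the score box with about 6 N, without forcing it, and let go. Leave the two targets that already stand there undisturbed.

Things in the scene. Friction and masses are not known exactly. Their poses are not given: they have to be found in the camera images.
- target_large: round flat wooden target, 130 mm diameter, 10 mm thick, about 93 g, the same grey, white and black ring pattern on both faces. Origin at the disc's centre, x axis along the disc's axis (square to its faces). Starts leaning on the easel easel_large, its upper rim tipped 30 degrees from vertical roughly towards the robot; at least 35 mm of disc below the top of the rim stands clear of the easel, in front and behind.
- target_small: round flat wooden target, 100 mm diameter, 10 mm thick, about 55 g, the same grey, white and black ring pattern on both faces. Origin at the disc's centre, x axis along the disc's axis (square to its faces). Starts leaning on the easel easel_small, its upper rim tipped 30 degrees from vertical roughly towards the robot; at least 35 mm of disc below the top of the rim stands clear of the easel, in front and behind.
- easel_large: white plastic plate easel that holds the large target at the start, fixed; 120 mm deep (x), 75 mm wide (y), 8 mm high base plate; origin under its base, straight below the leaning disc's centre, 91 mm up, whose upper rim leans to its -x. Two 8 mm bars, 54 mm apart, back the disc up to about 10 mm above its centre; two pegs carry the rim from below.
- easel_small: white plastic plate easel that holds the small target at the start, fixed; 120 mm deep (x), 75 mm wide (y), 8 mm high base plate; origin under its base, straight below the leaning disc's centre, 77 mm up, whose upper rim leans to its -x. Two 8 mm bars, 54 mm apart, back the disc up to about 10 mm above its centre; two pegs carry the rim from below.
- stand: red stand of two steps, fixed, 220 mm deep (x), 310 mm wide (y). Origin under its middle, at table height. High step: its -x half, nearer the robot, top 90 mm up. Low step: its +x half, top 30 mm up. Each step has two tine places, at y = +75 and -75 mm, at x = -55 (high) and +55 (low). High +y and low -y are already filled. A standing disc's axis lies along the stand's x, either face in front.
- place_back (a point): empty place on the high step: point on the step's top midway between its four upright steel tines (6 mm thick, 45 mm high, gap for the disc 15 mm along x, 56 mm apart along y). Two rails along x, 10 mm high and 50 mm apart, carry the disc's rim: the large target's centre is then 70 mm above this point. Axes as the stand's.
- place_front (a point): empty place on the low step, with tines and rails as at place_back: point on the step's top midway between the tines. The small target's centre is 54 mm above it when it rests on the rails. Axes as the stand's.
- target_big2: 130 mm target like the large one, already standing in the high step's other place (stand's +y side), loose; leave it alone. Origin at its centre.
- target_small2: 100 mm target like the small one, already standing in the low step's other place (stand's -y side), loose; leave it alone. Origin at its centre.
- key: flat white membrane key, 40 mm (x) by 50 mm (y), on the robot's side of the top of a grey score box (fixed, 120 by 170 mm, 36 mm high, dark display behind the key). Origin at the middle of the key's upper face, 39.5 mm above the table, z up. It is pressed straight down and gives 2 mm at most: 4 N per mm, springing back, with a hard stop at 8 N.
Not all that is in view belongs to the job. Leave any turquoise or yellow look-alike of the target_small alone.

How it is judged (in metres and radians):
On the way, in this order (a step that is already met when the one before it is completed fails the run):
1. both targets stand in their places, let go and at rest (horizontal distance between target_large and place_back below 0.015 m and z of target_large in the frame of place_back between 0.062 and 0.077 m and angle between the x axis of each of target_large, target_small and the x axis of stand, either way round below 0.17 rad and linear speed of each of target_large, target_small below 0.02 m/s and horizontal distance between target_small and place_front below 0.015 m and z of target_small in the frame of place_front between 0.046 and 0.061 m and contact force between the fingers and target_large below 0.1 N and contact force between the fingers and target_small below 0.1 N), for 0.2 s.
2. with both standing, the key is pressed with more than 4 N by the fingers (contact force between the fingers and key above 4 N and horizontal distance between target_large and place_back below 0.015 m and z of target_large in the frame of place_back between 0.062 and 0.077 m and angle between the x axis of each of target_large, target_small and the x axis of stand, either way round below 0.17 rad and linear speed of each of target_large, target_small below 0.02 m/s and horizontal distance between target_small and place_front below 0.015 m and z of target_small in the frame of place_front between 0.046 and 0.061 m), for 0.1 s.
At the end, for the whole second after the job is handed in: The large target stands in place_back and the small one in place_front: centre within 15 mm of the place horizontally and at its resting height (70 and 54 mm above the step) within 7 to 8 mm, disc axis within 0.17 rad of the stand's x, at rest and let go; nothing touches the key (all of step 1 and contact force between anything else and key below 0.3 N).
It fails at once if the key is forced (over 30 N) (contact force between anything else and key above 30 N).
It fails at once if a target that already stood on the stand is moved over 20 mm (distance of any of target_big2, target_small2 from where it was at the start of the episode above 0.02 m).
It also fails if it takes over 72 s, if anything falls off the work surface, if the arm or the gripper's body presses on something with over 40 N, if the wrist force passes 120 N, or if a joint passes its speed limit or range.

ROBOT

A 6-joint arm with a two-finger parallel gripper is mounted at the origin on the work surface. World frame = base frame: x ahead of the robot, y to its left, z up, the work surface at z = 0. Lengths are in m, angles in degrees, forces in N, time in s.
With the tool pointing down it reaches from about 0.25 to 0.725 m from the base axis. Payload 9.7 kg.
Tool frame: the origin (TCP) lies at the very end of the fingers, on their centre line; the grasp point (between the pads) lies 19 mm behind it; y points along the fingers, x is the direction in which the jaws open and shut, and the axes are right-handed (so a half turn about y gives the same grasp; the last joint's range is limited). The gripper opens to 85 mm and grips with 20 to 120 N. Pads are 22 mm wide; open, the fingers measure 114 mm over their backs; the gripper's body (76 mm by 85 mm) begins 54 mm behind the grasp point. The pads swing forward as they close: fully open they stand 13 mm farther back than shut.
Start: joints at [68.297, 4.979, 10.078, 95.1, 0, 90], TCP at [0.203, 0.511, 0.231] pointing down, gripper open.
Joint ranges: [-179.16, 179.16], [-48.56, 103.87], [-65.8, 70.77], [-126.05, 130.52], [-82.76, 87.17], [-180, 180]. Speed limits (degrees/s): [127.2, 127.2, 147.25, 180, 180, 180].

INTERFACE

Orientations are given as [roll, pitch, yaw] about the fixed x, y, z axes, in that order (R = Rz(yaw) Ry(pitch) Rx(roll)).
In Python, from workcell import bot gives the robot as it stands.
- The arm moves only by the shell command python3 -m jog 'ROWS' [FORCE]. ROWS is JSON, a list of rows, each a list of 7 numbers: the closure, from 0 (fully open) to 1 (shut), then the shift along the world's x, y, z in units of 25 mm (1.0 is 25 mm), then the turn, a rotation vector about the world's x, y, z in units of 5 degrees (1.0 is 5 degrees). A call has 1 to 5 rows; each row is the pose to reach, as a shift and turn from the pose commanded when the call began; what a row does not reach only later rows make up. A row lasts 1/10 s, in which the tool goes at most 50 mm and 8.59 degrees, less where a joint would pass 70% of its speed; a pose out of reach is approached as far as the arm can. A call with a gripper value outside its range is refused whole. The fingers move at their own pace and stop on an object; FORCE is the grip in N (left out, the last holds). Time passes only in rows, so rows that repeat a pose let the fingers close. It gives the time, the measured TCP pose, the force and the opening at its end, in the units of the state.
- bot.get_obs(): the state, without advancing time (a new reading comes with each control period).
- bot.camera(name): name is "scene" or "top" or "wrist"; returns (picture, depth): 384x512x3 uint8, red, green, blue; 384x512 float32, m along the optical axis (not along the pixel's ray), 0 where there is no reading.
- bot.camera_model(name): a dict with "fx", "fy", "cx", "cy" (pixels), "rvec" (rotation vector, rad) and "tvec" (3), from world to camera coordinates, as OpenCV has them; the wrist camera has in their place "tool_from_camera" (4x4, takes a point from camera to tool coordinates, whose origin is the TCP and whose axes are the tool frame's). Camera axes: x right, y down, z forward; pixel columns grow to the right and rows downward; lengths in m; the calibration is good to about 2 mm. A picture is of the moment at which its call begins: read the wrist's pose just before it. camera_model takes no time and is no camera call.
- bot.job_done(): hands the job in, once; it reports no verdict.
Trained networks look in the newest picture that a camera, given by its name, has taken for a name from the list of things; names that differ only in an ending like _2 or _b are one class to them, and where a whole thing is asked for, a point or a joint stands for the part that bears it (a point fixed in the world has none). Each returns a list of dicts, best first, with "conf" (0 to 1); they miss things now and then, are a little off and sometimes report something else, mostly with a low value. They report only what shows in the picture. A call takes as long as a camera call. They do not tell look-alikes from the thing itself.
- bot.regions_of(camera, label): "pixels" (384x512 bool, what is visible of it) and "point" ([row, column] in pixels, amid what is visible of it).
The state is a dict: "time": time; "q": joint angles; "qd": joint speeds; "joint_efforts": joint torques, N m; "ee_pos": TCP position; "tcp_rot": TCP orientation; "wrist_force": force on the tool from outside, world axes, zero at the start; "torque": the same for the moment, N m; "opening": finger opening in m.
Only numpy, scipy, OpenCV 4.12 (cv2) and the standard library are available. Lean on these libraries where they do the work, as an engineer would, in place of code of your own. Each camera call takes 0.05 s, during which the arm holds its last target. There are 200 camera calls.

## Working session

There is one attempt and no reset: what is moved stays moved. The work goes in short steps, Python scripts to look and compute and a shell command to move; the robot and the scene stay as the last step left them, time stands still between calls to the robot, and variables do not carry over. Pictures are saved under pics/ and viewed, about 8 in all and at most 12, crops included, and the job is handed in when it is done.

```bash
ls; mkdir -p pics; cat > h.py <<'E'
import numpy as np, cv2
from scipy.spatial.transform import Rotation as Ro
from workcell import bot
def T(name,obs=None):
    m=bot.camera_model(name)
    K=(m["fx"],m["fy"],m["cx"],m["cy"])
    if name=="wrist":
        o=obs; W=np.eye(4); W[:3,:3]=Ro.from_euler("xyz",o["tcp_rot"],degrees=True).as_matrix(); W[:3,3]=o["ee_pos"]
        return K,W@np.array(m["tool_from_camera"])
    C=np.eye(4); C[:3,:3]=cv2.Rodrigues(np.array(m["rvec"],float))[0]; C[:3,3]=np.array(m["tvec"]).ravel()
    return K,np.linalg.inv(C)
def cloud(name):
    o=bot.get_obs(); p,d=bot.camera(name); K,M=T(name,o)
    v,u=np.mgrid[:384,:512]
    P=np.stack([(u-K[2])/K[0]*d,(v-K[3])/K[1]*d,d],-1)@M[:3,:3].T+M[:3,3]
    P[d<=0]=np.nan
    return p,d,P
def save(n,p): cv2.imwrite("pics/"+n,cv2.cvtColor(p,cv2.COLOR_RGB2BGR))
E
python3 - <<'E'
from h import *
o=bot.get_obs(); print(o)
ims=[]
for c in("scene","top"):
    p,d,P=cloud(c); np.savez("/tmp/"+c,p=p,d=d,P=P); q=p.copy()
    for l in("target_large","target_small","easel_large","easel_small","stand","target_big2","key"):
        for r in bot.regions_of(c,l)[:4]:
            m=r["pixels"]; 
            print(c,l,round(r["conf"],2),r["point"],m.sum(),np.nanmedian(P[m],0).round(3),np.nanmin(P[m],0).round(3),np.nanmax(P[m],0).round(3))
    save(c+".png",p)
E
```

```text
pics
{'time': 0.0, 'q': array([6.82979689e+01, 5.01016822e+00, 1.00331680e+01, 9.51014537e+01,
       1.84331747e-03, 9.00010808e+01]), 'qd': array([-0.05662295,  0.02015266,  0.01809529,  0.0580973 , -0.04440063,
        0.06511585]), 'joint_efforts': array([ 1.12451045e-03, -5.20376801e+01,  4.64816129e+01,  1.58800028e-02,
        1.51127665e-05, -1.32329927e-05]), 'ee_pos': array([0.20327692, 0.51078442, 0.23058051]), 'tcp_rot': array([-8.99981582e+01,  7.84539100e-02,  6.82968880e+01]), 'wrist_force': array([ 0.10440225, -0.09943882, -0.5611081 ]), 'torque': array([-0.00185764,  0.00275369, -0.02760952]), 'opening': 0.0851070623073235}
scene target_large 0.81 [134.9, 362.8] 1602 [0.537 0.302 0.099] [0.433 0.243 0.003] [0.572 0.374 0.15 ]
scene target_large 0.4 [164.8, 357.4] 553 [0.57  0.285 0.008] [ 0.472  0.259 -0.004] [0.6   0.346 0.056]
scene target_small 0.9 [182.2, 289.4] 996 [0.522 0.083 0.083] [ 0.469  0.036 -0.003] [0.554 0.182 0.123]
scene target_small 0.88 [137.7, 291.9] 769 [0.373 0.213 0.01 ] [ 0.32   0.166 -0.001] [0.421 0.265 0.016]
scene target_small 0.77 [159.2,
[... 1568 characters left out ...]
205.2, 213.5] 518 [0.515 0.086 0.093] [ 0.488  0.037 -0.002] [0.553 0.135 0.122]
top easel_small 0.82 [214.3, 215.8] 821 [0.494 0.083 0.008] [ 0.451  0.037 -0.007] [0.584 0.133 0.121]
top easel_small 0.42 [143.9, 363.0] 394 [ 0.646 -0.304  0.104] [ 0.635 -0.355  0.035] [ 0.665 -0.259  0.136]
top stand 0.77 [174.3, 337.1] 8604 [ 0.566 -0.241  0.086] [ 0.441 -0.416 -0.007] [ 0.72  -0.072  0.206]
top stand 0.56 [192.8, 326.9] 570 [ 0.507 -0.181  0.192] [ 0.493 -0.246  0.104] [ 0.526 -0.122  0.227]
top target_big2 0.55 [192.9, 326.9] 632 [ 0.507 -0.181  0.19 ] [ 0.493 -0.269  0.086] [ 0.544 -0.12   0.227]
top key 0.76 [147.9, 203.6] 254 [0.675 0.113 0.039] [0.653 0.088 0.032] [0.697 0.137 0.044]
```

View pics/scene.png

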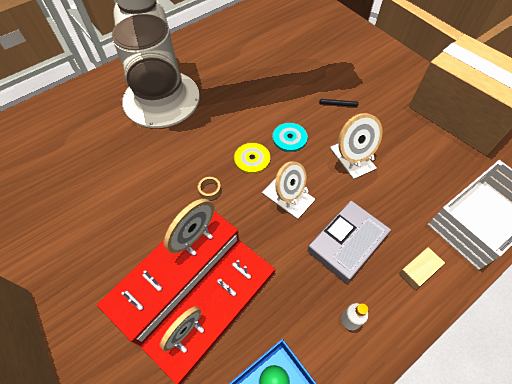

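View pics/top.png

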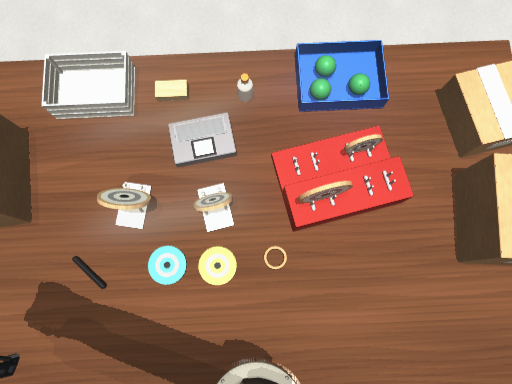

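The scene view shows the large target near (row 138, col 361), the small one near (182, 291), big2 at (227, 190), small2 at (328, 181) and the key at (229, 340). Empty tine pairs are near (290, 142) for the back place and (278, 234) for the front one. The yellow and turquoise look-alikes lie flat, and the top view agrees. Next I'll fit the poses.

```bash
cat > fit.py <<'E'
from h import *
def plane_disc(Q):
    """robust plane + centre (enclosing circle in plane)"""
    r=np.random.default_rng(0); best=None
    for _ in range(400):
        a=Q[r.choice(len(Q),3,False)]; n=np.cross(a[1]-a[0],a[2]-a[0])
        if np.linalg.norm(n)<1e-6: continue
        n/=np.linalg.norm(n); i=abs((Q-a[0])@n)<.003
        if best is None or i.sum()>best.sum(): best=i
    I=Q[best]; c=I.mean(0); n=np.linalg.svd(I-c,full_matrices=False)[2][2]
    n*=-np.sign(n[0])   # towards robot
    e1=np.cross([0,0,1],n); e1/=np.linalg.norm(e1); e2=np.cross(n,e1)
    uv=np.c_[(I-c)@e1,(I-c)@e2].astype(np.float32)
    lo,hi=np.percentile(uv,.5,0),np.percentile(uv,99.5,0)
    return c,n,c+e1*(lo+hi)[0]/2+e2*(lo+hi)[1]/2,hi-lo,len(I),len(Q)
if __name__=="__main__":
    S=dict(target_large=(.53,.305),target_small=(.515,.086),big2=(.513,-.185),small2=(.645,-.305))
    for c in("scene","top"):
        z=np.load(f"/tmp/{c}.npz"); p,P=z["p"].astype(int),z["P"]
        red=(p[...,0]>120)&(p[...,1]<60)&(p[...,2]<60)
        for k,(x,y) in S.items():
            m=(abs(P[...,0]-x)<.06)&(abs(P[...,1]-y)<.085)&(P[...,2]>(.15 if k=="big2" else .08 if k=="small2" else .07))&(P[...,2]<.24)&~red
            cc,n,ce,e,a,b=plane_disc(P[m])
            print(c,k,"mean",cc.round(3),"n",n.round(3),"yaw",np.degrees(np.arctan2(-n[1],-n[0])).round(1),"tilt",np.degrees(np.arcsin(n[2])).round(1),"ctr",ce.round(3),"ext",e.round(3),a,b,"top",np.nanpercentile(P[m][:,2],99.5).round(3))
        for nm,lo,hi in(("high",.08,.1),("low",.02,.04)):
            m=red&(P[...,2]>lo)&(P[...,2]<hi)&(P[...,1]<0)
            r=cv2.minAreaRect((P[m][:,:2]*1000).astype(np.float32)); print(c,nm,r,np.median(P[m][:,2]).round(4),m.sum())
        # tines: grey pixels above steps
        g=(np.ptp(p,axis=-1)<40)&(P[...,1]<-.06)&(P[...,0]>.4)&(P[...,0]<.75)
        for nm,lo,hi in(("hi",.105,.145),("low",.045,.085)):
            m=(g&(P[...,2]>lo)&(P[...,2]<hi)).astype(np.uint8)
            n,L,st,_=cv2.connectedComponentsWithStats(m)
            for i in range(1,n):
                if st[i,4]>=6:
                    Q=P[L==i]; print("  tine",nm,st[i,4],Q.mean(0).round(3),Q[:,2].max().round(3))
E
python3 fit.py
```

```text
scene target_large mean [0.532 0.306 0.107] n [-0.846  0.168 -0.506] yaw -11.2 tilt -30.4 ctr [0.531 0.308 0.109] ext [0.125 0.091] 1218 1320 top 0.148
scene target_small mean [0.516 0.082 0.094] n [-0.843 -0.167 -0.511] yaw 11.2 tilt -30.7 ctr [0.515 0.084 0.096] ext [0.097 0.06 ] 609 683 top 0.122
scene big2 mean [ 0.518 -0.187  0.188] n [-0.978 -0.206 -0.03 ] yaw 11.9 tilt -1.7 ctr [ 0.518 -0.185  0.188] ext [0.126 0.075] 1014 1171 top 0.226
scene small2 mean [ 0.657 -0.309  0.11 ] n [-0.977 -0.204 -0.056] yaw 11.8 tilt -3.2 ctr [ 0.656 -0.308  0.108] ext [0.095 0.054] 472 726 top 0.135
scene high ((528.5764770507812, -258.30615234375), (110.9189682006836, 309.77508544921875), 12.261181831359863) 0.0895 5512
scene low ((635.8878173828125, -235.08551025390625), (110.95565032958984, 309.6184997558594), 12.224093437194824) 0.0296 6032
  tine hi 325 [ 0.519 -0.184  0.128] 0.145
  tine hi 19 [ 0.53  -0.306  0.123] 0.135
  tine hi 20 [ 0.551 -0.302  0.124] 0.135
  tine hi 22 [ 0.542 -0.36   0.123] 0.136
  tine hi 23 [ 0.562 -0.356  0.124] 0.135
  tine hi 128 [ 0.657 -0.309  0.116] 0.132
[... 1151 characters left out ...]
-0.661  0.12 ] 0.125
  tine hi 123 [ 0.686 -0.582  0.111] 0.119
  tine hi 62 [ 0.645 -0.307  0.116] 0.13
  tine hi 630 [ 0.486 -0.562  0.125] 0.145
  tine hi 9 [ 0.559 -0.354  0.122] 0.134
  tine hi 11 [ 0.547 -0.299  0.122] 0.135
  tine hi 9 [ 0.538 -0.358  0.127] 0.136
  tine hi 11 [ 0.525 -0.304  0.123] 0.137
  tine hi 87 [ 0.504 -0.183  0.129] 0.144
  tine low 404 [ 0.687 -0.582  0.065] 0.085
  tine low 70 [ 0.64  -0.673  0.064] 0.084
  tine low 115 [ 0.644 -0.308  0.067] 0.085
  tine low 7 [ 0.633 -0.184  0.064] 0.075
  tine low 10 [ 0.621 -0.13   0.062] 0.073
  tine low 8 [ 0.613 -0.189  0.061] 0.073
  tine low 11 [ 0.601 -0.135  0.065] 0.076
  tine low 536 [ 0.486 -0.562  0.066] 0.085
```

```bash
cat > plan.py <<'E'
# usage: plan.py x y z yaw tilt : units from the present pose; tool x = jaw axis at yaw, tool tip leaned forward by tilt
import sys; from h import *
x,y,z,yaw,t=map(float,sys.argv[1:]); o=bot.get_obs()
R=Ro.from_euler("xyz",o["tcp_rot"],degrees=True)
c,s=np.cos(np.radians(t)),np.sin(np.radians(t))
h=np.array([np.cos(np.radians(yaw)),np.sin(np.radians(yaw)),0]);k=np.array([0,0,1.])
X=c*h+s*k; Y=s*h-c*k
G=Ro.from_matrix(np.c_[X,Y,np.cross(X,Y)])
print("t",round(o["time"],2),"shift",((np.array([x,y,z])-o["ee_pos"])/.025).round(2),"turn",(np.degrees((G*R.inv()).as_rotvec())/5).round(2),"q",o["q"].round(0),"op",o["opening"].round(4),"F",o["wrist_force"].round(1))
E
python3 plan.py .4726 .32 .199 -11.3 30; python3 -m jog --help | head -5
```

```text
Traceback (most recent call last):
  File "plan.py", line 9, in <module>
    print("t",round(o["time"],2),"shift",((np.array([x,y,z])-o["ee_pos"])/.025).round(2),"turn",(np.degrees((G*R.inv()).as_rotvec())/5).round(2),"q",o["q"].round(0),"op",o["opening"].round(4),"F",o["wrist_force"].round(1))
                                                                                                                                                                          ^^^^^^^^^^^^^^^^^^
AttributeError: 'float' object has no attribute 'round'
invalid input: not JSON, or not a number
```

```bash
sed -i 's/o\["opening"\].round(4)/round(float(o["opening"]),4)/' plan.py; python3 plan.py .4726 .32 .199 -11.3 30
```

```text
t 0.8 shift [10.77 -7.64 -1.29] turn [  3.1   -5.71 -15.53] q [68.  5. 10. 95. -0. 90.] op 0.0854 F [-0.   0.   0.2]
```

```bash
python3 -m jog '[[0,0.7,-0.5,0.3,0.28,-0.52,-1.4],[0,1.4,-1,0.6,0.56,-1.04,-2.8],[0,2.1,-1.5,0.6,0.84,-1.56,-4.2],[0,2.8,-2,0.6,1.12,-2.1,-5.7],[0,3.5,-2.5,0.6,1.4,-2.6,-7.1]]' 40; python3 plan.py .4726 .32 .199 -11.3 30
```

```text
time: 1.3
ee_pos: [0.2915, 0.4479, 0.2466]
tcp_rot: [-95.6, -13.6, 32.9]
wrist_force: [-0.6, 0.8, -0.1]
opening: 0.085
t 1.3 shift [ 7.24 -5.12 -1.91] turn [ 1.67 -3.09 -8.37] q [ 63.  -7.  -1.  87. -12. 120.] op 0.085 F [-0.6  0.8 -0.1]
```

```bash
python3 plan.py .4726 .32 .22 -11.3 30
```

```text
t 1.3 shift [ 7.24 -5.12 -1.07] turn [ 1.67 -3.09 -8.37] q [ 63.  -7.  -1.  87. -12. 120.] op 0.085 F [-0.6  0.8 -0.1]
```

```bash
python3 -m jog '[[0,1.4,-1,-0.2,0.28,-0.52,-1.4],[0,2.9,-2,-0.4,0.56,-1.04,-2.8],[0,4.3,-3,-0.6,0.84,-1.56,-4.2],[0,5.8,-4.1,-0.8,1.12,-2.1,-5.6],[0,7.2,-5.1,-1,1.4,-2.6,-7]]'; python3 plan.py .4726 .32 .199 -11.3 30
```

```text
time: 1.8
ee_pos: [0.4721, 0.3195, 0.2215]
tcp_rot: [-91.9, -27.7, -3.5]
wrist_force: [0.8, 0.2, -0.8]
opening: 0.0854
t 1.8 shift [ 0.02  0.02 -0.9 ] turn [ 0.28 -0.5  -1.37] q [ 45. -11. -11.  73. -22. 135.] op 0.0854 F [ 0.8  0.2 -0.8]
```

```bash
python3 -m jog '[[0,0,0,-0.5,0.28,-0.5,-1.37],[0,0,0,-0.9,0.28,-0.5,-1.37],[0,0,0,-0.9,0.28,-0.5,-1.37]]'; cat > wl.py <<'E'
import sys; from fit import *
x,y,zr=map(float,sys.argv[1:4]); p,d,P=cloud("wrist"); save(sys.argv[4],p)
m=(abs(P[...,0]-x)<.06)&(abs(P[...,1]-y)<.08)&(P[...,2]>.075)&(P[...,2]<.16)
print(m.sum()); cc,n,ce,e,a,b=plane_disc(P[m]); print("mean",cc.round(4),"n",n.round(3),"yaw",np.degrees(np.arctan2(-n[1],-n[0])).round(1),"tilt",np.degrees(np.arcsin(n[2])).round(1),"ctr",ce.round(4),"ext",e.round(3),a,b,"top",np.nanpercentile(P[m][:,2],99.5).round(4))
E
python3 wl.py .53 .307 .147 w1.png; python3 plan.py .5177 .3109 .1196 -11.3 30
```

```text
time: 2.1
ee_pos: [0.47, 0.321, 0.1969]
tcp_rot: [-90.3, -29.7, -10.6]
wrist_force: [-0.7, 0.3, 0.1]
opening: 0.0852
2462
mean [0.5132 0.3261 0.1324] n [-0.912  0.219 -0.347] yaw -13.5 tilt -20.3 ctr [0.5189 0.3185 0.1127] ext [0.114 0.077] 1479 2462 top 0.1492
t 2.15 shift [ 1.9  -0.42 -3.14] turn [ 0.03 -0.05 -0.11] q [ 46. -11. -14.  70. -25. 143.] op 0.0855 F [ 0.8 -0.8  0.1]
```

View pics/w1.png

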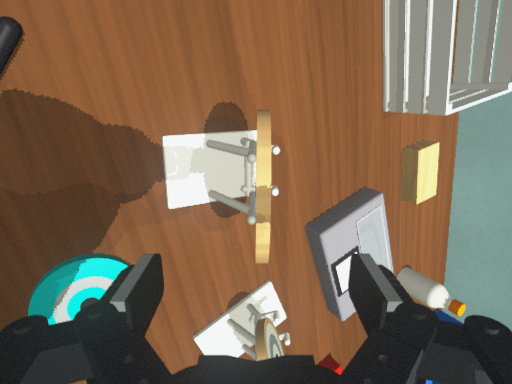

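The wrist view shows the large disc edge-on at columns 256–271, rows 110–262, about midway between the fingers, so the orientation is right. I'll check the rim's midpoint position.

```bash
python3 - <<'E'
from h import *
p,d,P=cloud("wrist")
Q=P[105:268,256:272].reshape(-1,3); Q=Q[Q[:,2]>.07]
h=np.array([-.196*-1,.981,0]) # along rim (yaw -11.3)
a=Q@h; i=a<np.percentile(a,3); j=a>np.percentile(a,97)
print(Q[i].mean(0).round(4),Q[j].mean(0).round(4),((Q[i].mean(0)+Q[j].mean(0))/2).round(4)); k=Q[:,2]>Q[:,2].max()-.006
print("top",Q[k].mean(0).round(4),Q[:,2].max(),k.sum())
o=bot.get_obs(); R=Ro.from_euler("xyz",o["tcp_rot"],degrees=True)
print("top in tool",R.inv().apply(Q[k].mean(0)-o["ee_pos"]).round(4))
E
```

```text
[0.5045 0.2658 0.1284] [0.5418 0.3718 0.1006] [0.5231 0.3188 0.1145]
top [0.5048 0.316  0.1463] 0.15030834571686058 669
top in tool [0.0039 0.0631 0.0011]
```

```bash
python3 -m jog '[[0,0.8,-0.15,-1.2,0,0,-0.1],[0,1.5,-0.3,-2.4,0,0,-0.1],[0,1.98,-0.38,-3.15,0,0,-0.1],[0,1.98,-0.38,-3.15,0,0,-0.1],[0.5,1.98,-0.38,-3.15,0,0,-0.1]]' 40; python3 -m jog '[[1,0,0,0,0,0,0],[1,0,0,0,0,0,0],[1,0,0,0,0,0,0],[1,0,0,0,0,0,0],[1,0,0,0,0,0,0]]' 40
```

```text
time: 2.7
ee_pos: [0.5203, 0.312, 0.1211]
tcp_rot: [-90.1, -29.9, -11.4]
wrist_force: [0.6, -0.4, -0.5]
opening: 0.0733
time: 3.2
ee_pos: [0.5204, 0.3118, 0.1206]
tcp_rot: [-90.1, -29.9, -11.5]
wrist_force: [-3.2, -0.3, 3.3]
opening: 0.0092
```

```bash
python3 plan.py .5197 .312 .1193 -11.3 30
```

```text
t 3.2 shift [-0.03  0.01 -0.05] turn [ 0.01 -0.02  0.04] q [ 42.  -7. -19.  59. -24. 139.] op 0.0092 F [-3.2 -0.3  3.3]
```

```bash
python3 -m jog '[[1,-0.3,0.06,0.55,0,0,0],[1,-0.8,0.17,1.45,0,0,0],[1,-1.4,0.28,2.5,0,0,0],[1,-2.0,0.4,3.8,0,0,0],[1,-2.4,0.4,5,0,0,0]]' && python3 plan.py .42 -.05 .30 12 0
```

```text
time: 3.7
ee_pos: [0.4594, 0.3216, 0.2462]
tcp_rot: [-90.1, -29.9, -11.4]
wrist_force: [1.2, -0.2, -0.7]
opening: 0.0093
t 3.7 shift [ -1.58 -14.86   2.15] turn [-0.01  6.02  4.59] q [ 48. -11.  -9.  76. -25. 145.] op 0.0093 F [ 1.2 -0.2 -0.7]
```

```bash
python3 -m jog '[[1,-0.3,-0.8,1,0,0.8,0.6],[1,-0.6,-2.2,2,0,1.6,1.2],[1,-0.9,-3.7,2.1,0,2.5,1.9],[1,-1.2,-5.2,2.1,0,3.4,2.6],[1,-1.3,-6.7,2.1,0,4.3,3.3]]';  python3 -m jog '[[1,-0.1,-1.5,0,0,0.8,0.6],[1,-0.2,-3,0,0,1.7,1.3],[1,-0.2,-4.6,0,0,1.7,1.3],[1,-0.2,-6.2,0,0,1.7,1.3],[1,-0.2,-7.8,0,0,1.7,1.3]]'; python3 plan.py .42 -.30 .30 12 0;
```

```text
time: 4.2
ee_pos: [0.427, 0.1529, 0.2986]
tcp_rot: [-91.1, -8.4, 5.8]
wrist_force: [1.1, 0.2, -1.1]
opening: 0.0095
time: 4.7
ee_pos: [0.4227, -0.0427, 0.2974]
tcp_rot: [-89.9, -0.1, 12.0]
wrist_force: [0.6, -0.2, -1.0]
opening: 0.009
t 4.7 shift [ -0.11 -10.29   0.11] turn [-0.01  0.01 -0.01] q [ -6. -10.   3. 103.   0.  72.] op 0.009 F [ 0.6 -0.2 -1. ]
```

```bash
python3 -m jog '[[1,-0.1,-1.8,0.1,0,0,0],[1,-0.3,-3.6,0.1,0,0,0],[1,-0.4,-5.4,0.1,0,0,0],[1,-0.4,-7.2,0.1,0,0,0],[1,-0.4,-9,0.1,0,0,0]]';  python3 -m jog '[[1,0.3,-1.3,0,0,0,0],[1,1,-2.2,0,0,0,0],[1,2.5,-2.5,0,0,0,0],[1,4,-2.5,0,0,0,0],[1,4.9,-2.5,0,0,0,0]]'; python3 plan.py .544 -.331 .27 12 0;
```

```text
time: 5.2
ee_pos: [0.4124, -0.268, 0.3002]
tcp_rot: [-90.0, -0.1, 12.0]
wrist_force: [1.9, 0.4, -1.4]
opening: 0.0092
time: 5.7
ee_pos: [0.5373, -0.3288, 0.2986]
tcp_rot: [-89.9, -0.1, 12.0]
wrist_force: [0.7, -0.4, -1.0]
opening: 0.0096
t 5.7 shift [ 0.27 -0.09 -1.14] turn [-0.02  0.01 -0.  ] q [-32.  19.  35. 105.   0.  46.] op 0.0096 F [ 0.7 -0.4 -1. ]
```

Now I'll measure the disc relative to the tines with the same cameras.

```bash
python3 -m jog '[[1,0.27,-0.09,-0.6,0,0,0],[1,0.27,-0.09,-1.14,0,0,0],[1,0.27,-0.09,-1.14,0,0,0]]'; cat > pl.py <<'E'
import sys; from fit import *
# held disc vs tines: x y (expected), disc z window, tine z window
x,y,z0,z1,t0,t1=map(float,sys.argv[1:7])
a=np.radians(12); ex=np.array([np.cos(a),np.sin(a)]); ey=np.array([-ex[1],ex[0]])
for c in("scene","top","wrist"):
    p,d,P=cloud(c); save(sys.argv[7]+c+".png",p)
    r=P[...,:2]-[x,y]; u,v=r@ex,r@ey
    m=(abs(u)<.025)&(abs(v)<.075)&(P[...,2]>z0)&(P[...,2]<z1)
    if m.sum()>30:
        cc,n,ce,e,i,b=plane_disc(P[m]); q=(cc[:2]-[x,y])
        print(c,"disc face u",(q@ex).round(4),"v mid",((ce[:2]-[x,y])@ey).round(4),"z",cc[2].round(3),"n",n.round(3),"yaw",np.degrees(np.arctan2(-n[1],-n[0])).round(1),"ext",e.round(3),i,b,"z range",np.percentile(P[m][:,2],[.5,99.5]).round(4))
    g=(np.ptp(p.astype(int),axis=-1)<40)&(abs(u)<.03)&(abs(v)<.045)&(P[...,2]>t0)&(P[...,2]<t1)
    for su in(-1,1):
        for sv in(-1,1):
            k=g&(u*su>0)&(v*sv>0)
            if k.sum()>3: print("  tine",su,sv,k.sum(),"u",np.percentile(u[k],[5,50,95]).round(4),"v",np.median(v[k]).round(4))
E
python3 pl.py .544 -.331 .175 .30 .105 .15 a; python3 plan.py .544 -.331 .27 12 0
```

```text
time: 6.0
ee_pos: [0.5413, -0.3305, 0.2685]
tcp_rot: [-89.8, 0.1, 12.0]
wrist_force: [-1.0, 0.6, -1.0]
opening: 0.0091
scene disc face u 0.0024 v mid -0.0003 z 0.238 n [-0.978 -0.209 -0.007] yaw 12.1 ext [0.125 0.119] 2127 2292 z range [0.1771 0.2967]
  tine -1 -1 24 u [-0.0112 -0.0077 -0.0068] v -0.0283
  tine -1 1 23 u [-0.0106 -0.0079 -0.0068] v 0.0269
  tine 1 -1 23 u [0.0107 0.0131 0.0146] v -0.0281
  tine 1 1 22 u [0.0104 0.0131 0.0138] v 0.0274
top disc face u -0.0079 v mid 0.0156 z 0.243 n [-0.979 -0.204  0.027] yaw 11.8 ext [0.1   0.122] 353 502 z range [0.1791 0.2998]
  tine -1 -1 12 u [-0.0131 -0.0116 -0.0097] v -0.0255
  tine -1 1 12 u [-0.0175 -0.0126 -0.0109] v 0.0306
  tine 1 1 5 u [0.0069 0.009  0.0111] v 0.0309
wrist disc face u -0.002 v mid 0.0329 z 0.29 n [-0.442 -0.595 -0.671] yaw 53.4 ext [0.048 0.046] 2547 5215 z range [0.2417 0.2999]
  tine -1 1 4 u [-0.014  -0.0139 -0.0132] v 0.0294
  tine 1 -1 47 u [0.0095 0.0109 0.0124] v -0.025
  tine 1 1 65 u [0.0073 0.0098 0.0124] v 0.0303
t 6.15 shift [ 0.1  -0.01 -0.09] turn [-0.01  0.02 -0.  ] q [-31.  19.  31. 102.   0.  47.] op 0.0094 F [-0.1 -0.3 -1. ]
```

```bash
python3 -m jog '[[1,0.1,0.01,-0.4,0,0,0],[1,0.1,0.01,-0.8,0,0,0],[1,0.1,0.01,-0.8,0,0,0],[1,0.1,0.01,-0.8,0,0,0]]'; python3 pl.py .544 -.331 .165 .30 .105 .135 b; python3 plan.py .544 -.331 .195 12 0
```

```text
time: 6.55
ee_pos: [0.5444, -0.3304, 0.2512]
tcp_rot: [-89.9, -0.1, 12.0]
wrist_force: [-0.2, 0.0, -0.6]
opening: 0.0092
scene disc face u 0.0055 v mid -0.0009 z 0.223 n [-0.978 -0.209 -0.011] yaw 12.1 ext [0.124 0.113] 1894 2078 z range [0.1662 0.2962]
  tine -1 -1 13 u [-0.0085 -0.0074 -0.0064] v -0.0279
  tine -1 1 13 u [-0.0091 -0.0076 -0.0065] v 0.027
  tine 1 -1 24 u [0.0101 0.0132 0.0143] v -0.0282
  tine 1 1 21 u [0.0094 0.0131 0.0141] v 0.0271
top disc face u -0.0047 v mid 0.014 z 0.228 n [-0.98  -0.2    0.022] yaw 11.5 ext [0.102 0.117] 329 543 z range [0.1663 0.2997]
  tine -1 -1 13 u [-0.0138 -0.0116 -0.01  ] v -0.0252
  tine -1 1 11 u [-0.0139 -0.0123 -0.0098] v 0.0302
wrist disc face u -0.0006 v mid 0.0225 z 0.277 n [-0.231 -0.562 -0.794] yaw 67.6 ext [0.041 0.07 ] 3721 9492 z range [0.2251 0.2998]
  tine -1 -1 24 u [-0.0133 -0.0122 -0.0114] v -0.025
  tine -1 1 49 u [-0.0134 -0.0116 -0.0099] v 0.0306
  tine 1 -1 7 u [0.0121 0.0122 0.0123] v -0.0264
  tine 1 1 36 u [0.0097 0.0112 0.0124] v 0.0304
t 6.7 shift [-0.03 -0.02 -2.28] turn [-0.01  0.02 -0.01] q [-31.  18.  28. 100.   0.  47.] op 0.009 F [ 0.6  0.  -1.4]
```

```bash
python3 -m jog '[[1,0,0,-0.5,0,0,0],[1,0,0,-1.0,0,0,0],[1,0,0,-1.5,0,0,0],[1,0,0,-1.9,0,0,0],[1,0,0,-1.9,0,0,0]]'; python3 -m jog '[[1,0,0,-0.15,0,0,0],[1,0,0,-0.25,0,0,0],[1,0,0,-0.3,0,0,0],[1,0,0,-0.3,0,0,0]]'; python3 pl.py .544 -.331 .14 .24 .1 .11 c
```

```text
time: 7.2
ee_pos: [0.5443, -0.3303, 0.2027]
tcp_rot: [-89.9, -0.0, 12.0]
wrist_force: [0.2, 0.6, -0.1]
opening: 0.0092
time: 7.6
ee_pos: [0.5447, -0.3305, 0.1966]
tcp_rot: [-89.9, -0.1, 12.0]
wrist_force: [-0.6, 0.2, -0.3]
opening: 0.0091
scene disc face u 0.0057 v mid -0.0009 z 0.181 n [-0.978 -0.207 -0.022] yaw 12.0 ext [0.125 0.084] 1145 1293 z range [0.1407 0.225 ]
  tine 1 -1 23 u [0.005  0.0118 0.0192] v -0.0255
  tine 1 1 26 u [0.0051 0.012  0.021 ] v 0.0238
top disc face u -0.0044 v mid 0.0282 z 0.187 n [-0.983 -0.18   0.033] yaw 10.4 ext [0.073 0.091] 219 379 z range [0.1405 0.2398]
  tine -1 -1 15 u [-0.0177 -0.0095 -0.0051] v -0.0232
  tine -1 1 13 u [-0.0205 -0.0116 -0.0051] v 0.0293
wrist disc face u -0.0001 v mid 0.0222 z 0.222 n [-0.412  0.378  0.829] yaw -42.5 ext [0.04  0.062] 3582 8328 z range [0.1697 0.2397]
  tine -1 -1 76 u [-0.0228 -0.0154 -0.0104] v -0.0246
  tine -1 1 52 u [-0.0228 -0.0167 -0.0092] v 0.0273
  tine 1 -1 56 u [0.0111 0.0153 0.0228] v -0.0244
  tine 1 1 51 u [0.0101 0.0175 0.0228] v 0.0261
```

```bash
python3 -m jog '[[1,0,0,-0.05,0,0,0],[1,0,0,-0.08,0,0,0],[1,0,0,-0.08,0,0,0]]'; python3 -m jog '[[1,0,0,-0.05,0,0,0],[1,0,0,-0.08,0,0,0],[1,0,0,-0.08,0,0,0]]'
```

```text
time: 8.05
ee_pos: [0.5447, -0.3305, 0.1946]
tcp_rot: [-89.9, -0.1, 12.0]
wrist_force: [0.6, -0.2, 0.3]
opening: 0.0094
time: 8.35
ee_pos: [0.5448, -0.3305, 0.1943]
tcp_rot: [-90.0, -0.2, 12.0]
wrist_force: [-2.1, 1.7, 9.4]
opening: 0.0097
```

```bash
python3 -m jog '[[0.6,0,0,0.08,0,0,0],[0.4,0,0,0.08,0,0,0],[0,0,0,0.08,0,0,0],[0,0,0,0.08,0,0,0],[0,0,0,0.08,0,0,0]]'; python3 -m jog '[[0,0,0,0,0,0,0],[0,0,0,1,0,0,0],[0,0,0,2.5,0,0,0],[0,0,0,4.3,0,0,0],[0,0,0,4.6,0,0,0]]'; python3 - <<'E'
from h import *
u=np.array([-.5,0,.866]); a=np.radians(11.3)
h=np.array([np.cos(a),np.sin(a),0]); u=-.5*h+[0,0,.866]; n=.866*h+[0,0,.5]
F=np.array([.5135,.0845,.096])-.005*n; rim=F+u*((.077+.0433-F[2])/.866)
print("rim",rim.round(4),"pre",(rim+.06*u).round(4),"tcp",(rim-.03*u).round(4))
E
python3 plan.py .40 -.05 .30 11.3 15;
```

```text
time: 8.85
ee_pos: [0.5446, -0.3305, 0.1943]
tcp_rot: [-89.9, -0.1, 12.0]
wrist_force: [0.1, -0.0, -0.2]
opening: 0.0803
time: 9.35
ee_pos: [0.545, -0.3307, 0.3153]
tcp_rot: [-90.2, -0.4, 12.0]
wrist_force: [0.5, -0.8, -0.4]
opening: 0.0854
rim [0.4941 0.0806 0.1203] pre [0.4647 0.0747 0.1723] tcp [0.5088 0.0836 0.0943]
t 9.35 shift [-5.8  11.23 -0.61] turn [ 0.63 -2.85 -0.14] q [-31.  21.  39. 107.   0.  47.] op 0.0854 F [ 0.5 -0.8 -0.4]
```

```bash
python3 -m jog '[[0,-0.6,1.4,-0.2,0.15,-0.7,0],[0,-1.2,3,-0.2,0.3,-1.4,0],[0,-1.8,4.8,-0.2,0.5,-2.1,-0.1],[0,-2.4,6.6,-0.2,0.6,-2.8,-0.1],[0,-3,8.4,-0.2,0.8,-3.5,-0.1]]'; python3 -m jog '[[0,-0.2,1.5,-0.5,0.1,-0.6,0],[0,-0.3,3,-1,0.2,-1.2,0],[0,-0.4,4.5,-1.6,0.3,-1.8,0],[0,-0.4,6,-2.2,0.3,-2.4,0],[0,-0.4,7,-2.8,0.3,-2.4,0]]'; python3 plan.py .4647 .0747 .1723 11.3 30
```

```text
time: 9.85
ee_pos: [0.4687, -0.119, 0.3041]
tcp_rot: [-89.6, -18.2, 11.4]
wrist_force: [0.3, 0.4, 0.6]
opening: 0.0849
time: 10.35
ee_pos: [0.4585, 0.0562, 0.2338]
tcp_rot: [-90.6, -30.3, 11.9]
wrist_force: [0.7, -0.7, -0.7]
opening: 0.0853
t 10.35 shift [ 0.25  0.74 -2.46] turn [ 0.09  0.08 -0.06] q [  5. -38. -30.  69.   3.  84.] op 0.0853 F [ 0.7 -0.7 -0.7]
```

```bash
python3 -m jog '[[0,0.15,0.4,-1,0.09,0.08,-0.06],[0,0.25,0.74,-2,0.09,0.08,-0.06],[0,0.25,0.74,-2.46,0.09,0.08,-0.06],[0,0.25,0.74,-2.46,0.09,0.08,-0.06]]'; python3 - <<'E'
from h import *
o=bot.get_obs(); p,d,P=cloud("wrist"); save("w2.png",p)
m=(abs(P[...,0]-.5)<.05)&(abs(P[...,1]-.083)<.06)&(P[...,2]>.114)&(P[...,2]<.13)
Q=P[m]; k=Q[:,2]>np.percentile(Q[:,2],99)-.006; t=Q[k].mean(0)
R=Ro.from_euler("xyz",o["tcp_rot"],degrees=True)
print("top",t.round(4),Q[:,2].max().round(4),k.sum(),"in tool",R.inv().apply(t-o["ee_pos"]).round(4))
E
python3 plan.py .5088 .0836 .0943 11.3 30
```

```text
time: 10.75
ee_pos: [0.465, 0.0729, 0.1711]
tcp_rot: [-90.0, -29.6, 11.3]
wrist_force: [0.3, 0.9, 1.3]
opening: 0.0853
top [0.4954 0.0837 0.1189] 0.1234 786 in tool [0.0019 0.0611 0.0047]
t 10.8 shift [ 1.73  0.44 -3.14] turn [ 0.02 -0.04  0.01] q [  8. -38. -36.  62.   2.  87.] op 0.0855 F [ 0.5 -0.2  0.4]
```

View pics/w2.png

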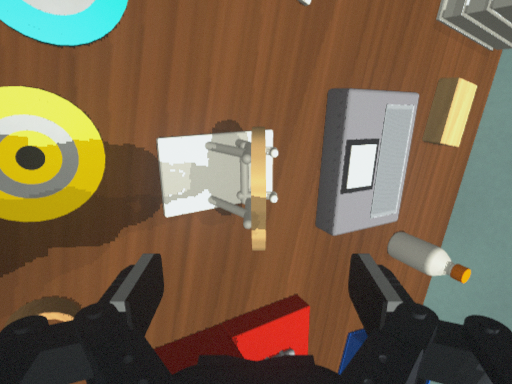

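The small disc is edge-on at columns 250–266, rows 129–249, and centred in the jaws. I'll grasp it.

```bash
python3 -m jog '[[0,0.6,0.2,-1.1,0,0,0],[0,1.3,0.35,-2.3,0,0,0],[0,1.77,0.5,-3.12,0,0,0],[0,1.77,0.5,-3.12,0,0,0],[0.5,1.77,0.5,-3.12,0,0,0]]' 40; python3 -m jog '[[1,0,0,0,0,0,0],[1,0,0,0,0,0,0],[1,0,0,0,0,0,0],[1,0,0,0,0,0,0],[1,0,0,0,0,0,0]]' 40; python3 plan.py .40 -.16 .26 12 0
```

```text
time: 11.3
ee_pos: [0.5105, 0.085, 0.0964]
tcp_rot: [-90.0, -29.8, 11.3]
wrist_force: [-0.6, 1.3, 0.2]
opening: 0.0734
time: 11.8
ee_pos: [0.5103, 0.0855, 0.0958]
tcp_rot: [-90.0, -29.9, 11.3]
wrist_force: [-1.6, -1.4, 3.8]
opening: 0.0095
t 11.8 shift [-4.41 -9.82  6.57] turn [-1.2   5.85  0.14] q [  9. -31. -40.  50.   1.  88.] op 0.0095 F [-1.6 -1.4  3.8]
```

```bash
python3 -m jog '[[1,-0.3,-0.06,0.55,0,0,0],[1,-0.8,-0.17,1.45,0,0,0],[1,-1.4,-0.28,2.5,0,0,0],[1,-2.0,-0.4,3.8,0,0,0],[1,-2.0,-0.4,5,0,0,0]]'; python3 -m jog '[[1,0.3,-0.4,0.7,-0.3,1.4,0],[1,0.9,-1,1.2,-0.6,2.8,0.05],[1,1.9,-1.8,1.6,-0.9,4.2,0.1],[1,3.2,-2.6,1.6,-1.2,5.7,0.14],[1,4.5,-3.6,1.6,-1.2,5.8,0.14]]';  python3 plan.py .62 -.162 .25 12 0
```

```text
time: 12.3
ee_pos: [0.4588, 0.0753, 0.2216]
tcp_rot: [-90.0, -29.8, 11.3]
wrist_force: [0.9, -0.6, -0.0]
opening: 0.0096
time: 12.8
ee_pos: [0.5634, -0.0064, 0.2616]
tcp_rot: [-90.1, -0.6, 12.1]
wrist_force: [1.1, 1.1, 0.5]
opening: 0.0093
t 12.8 shift [ 2.26 -6.23 -0.46] turn [-0.01  0.11 -0.02] q [-1.  7. 16. 98.  0. 77.] op 0.0093 F [1.1 1.1 0.5]
```

```bash
python3 -m jog '[[1,0.9,-1,-0.4,0,0.1,0],[1,1.8,-2.6,-0.5,0,0.1,0],[1,2.2,-4.2,-0.6,0,0.1,0],[1,2.2,-5.8,-1.2,0,0.1,0],[1,2.2,-6.2,-2.4,0,0.1,0]]'; python3 plan.py .62 -.162 .175 12 0
```

```text
time: 13.3
ee_pos: [0.6181, -0.1655, 0.2013]
tcp_rot: [-90.1, -0.3, 11.8]
wrist_force: [0.5, 0.5, -0.4]
opening: 0.0092
t 13.3 shift [ 0.07  0.14 -1.05] turn [0.01 0.07 0.03] q [-15.  17.  20.  93.   0.  63.] op 0.0092 F [ 0.5  0.5 -0.4]
```

```bash
python3 -m jog '[[1,0.07,0.14,-0.5,0,0.05,0.03],[1,0.07,0.14,-0.8,0,0.05,0.03],[1,0.07,0.14,-0.8,0,0.05,0.03],[1,0.07,0.14,-0.8,0,0.05,0.03]]'; python3 pl.py .620 -.162 .11 .2 .045 .078 d; python3 plan.py .62 -.162 .175 12 0
```

```text
time: 13.7
ee_pos: [0.6194, -0.157, 0.1821]
tcp_rot: [-90.0, -0.0, 12.2]
wrist_force: [0.2, -0.3, 0.3]
opening: 0.0089
scene disc face u 0.0054 v mid 0.003 z 0.159 n [-0.98  -0.197 -0.009] yaw 11.4 ext [0.097 0.087] 338 391 z range [0.1125 0.1996]
  tine -1 -1 16 u [-0.0109 -0.0081 -0.0069] v -0.0288
  tine -1 1 7 u [-0.009  -0.0076 -0.0067] v 0.0269
  tine 1 -1 17 u [0.0098 0.0127 0.0139] v -0.0288
  tine 1 1 14 u [0.009  0.0125 0.014 ] v 0.0271
wrist disc face u -0.0003 v mid 0.0472 z 0.188 n [-0.185  0.84   0.51 ] yaw -77.6 ext [0.01  0.039] 1342 2131 z range [0.1533 0.1999]
  tine -1 -1 36 u [-0.0126 -0.0117 -0.0105] v -0.0244
  tine -1 1 73 u [-0.0132 -0.0109 -0.0092] v 0.0314
  tine 1 -1 31 u [0.0106 0.0117 0.0126] v -0.0248
  tine 1 1 67 u [0.0083 0.01   0.0123] v 0.0313
t 13.85 shift [ 0.02 -0.18 -0.29] turn [-0.    0.01 -0.04] q [-14.  17.  18.  91.   0.  64.] op 0.0093 F [0.1 0.2 0.1]
```

```bash
python3 -m jog '[[1,0.03,-0.16,-0.3,0,0,-0.03],[1,0.03,-0.16,-1,0,0,-0.03],[1,0.03,-0.16,-1.8,0,0,-0.03],[1,0.03,-0.16,-2.5,0,0,-0.03],[1,0.03,-0.16,-2.8,0,0,-0.03]]';  python3 -m jog '[[1,0,0,0,0,0,0],[1,0,0,0,0,0,0]]'; python3 pl.py .620 -.162 .08 .17 .045 .05 e; python3 plan.py .62 -.162 .105 12 0
```

```text
time: 14.35
ee_pos: [0.619, -0.162, 0.1086]
tcp_rot: [-89.9, 0.2, 12.0]
wrist_force: [-0.3, -0.6, -0.8]
opening: 0.0091
time: 14.55
ee_pos: [0.62, -0.1621, 0.1116]
tcp_rot: [-90.0, 0.0, 12.0]
wrist_force: [0.5, 0.1, 0.6]
opening: 0.0093
scene disc face u 0.0043 v mid -0.0026 z 0.111 n [-0.98  -0.189 -0.056] yaw 10.9 ext [0.096 0.059] 208 322 z range [0.0805 0.1666]
  tine 1 -1 4 u [0.0046 0.0084 0.0134] v -0.0288
wrist disc face u -0.0001 v mid 0.0109 z 0.15 n [-0.206  0.972 -0.114] yaw -78.0 ext [0.043 0.05 ] 4500 10636 z range [0.0927 0.1696]
  tine -1 1 14 u [-0.0134 -0.0106 -0.0084] v 0.0318
  tine 1 1 17 u [0.0073 0.0099 0.0121] v 0.0318
t 14.7 shift [-0.01  0.   -0.28] turn [-0.  0. -0.] q [-15.  17.  10.  84.   0.  63.] op 0.0091 F [ 0.1 -0.6 -0.5]
```

```bash
python3 -m jog '[[1,0,0,-0.1,0,0,0],[1,0,0,-0.15,0,0,0],[1,0,0,-0.15,0,0,0]]'; python3 -m jog '[[1,0,0,-0.05,0,0,0],[1,0,0,-0.08,0,0,0],[1,0,0,-0.08,0,0,0]]'
```

```text
time: 15.0
ee_pos: [0.6197, -0.162, 0.1068]
tcp_rot: [-89.9, 0.1, 12.0]
wrist_force: [-0.2, -0.2, -0.4]
opening: 0.0092
time: 15.3
ee_pos: [0.6199, -0.1619, 0.1059]
tcp_rot: [-90.0, 0.0, 12.0]
wrist_force: [-0.6, 1.1, 4.1]
opening: 0.009
```

Contact at 4 N, as expected. I'll push a touch further, then release and retreat.

```bash
python3 -m jog '[[1,0,0,-0.03,0,0,0],[0.6,0,0,-0.03,0,0,0],[0.4,0,0,0,0,0,0],[0,0,0,0,0,0,0],[0,0,0,0,0,0,0]]'; python3 -m jog '[[0,0,0,0,0,0,0],[0,0,0,1,0,0,0],[0,0,0,2.5,0,0,0],[0,0,0,4,0,0,0],[0,0,0,4.8,0,0,0]]';python3 -m jog '[[0,0,1,0.4,0,0,0],[0,0,2.4,0.4,0,0,0],[0,0,4,0.4,0,0,0],[0.5,0,5.6,0.4,0,0,0],[1,0,7,0.4,0,0,0]]'; python3 - <<'E'
from fit import *
ims=[]
for c in("scene","top"):
    p,d,P=cloud(c); np.savez("/tmp/"+c,p=p,d=d,P=P); ims.append(p)
    for k,x,y,z in(("large",.544,-.331,.15),("small",.62,-.162,.085),("big2",.513,-.185,.15)):
        m=(abs(P[...,0]-x)<.03)&(abs(P[...,1]-y)<.075)&(P[...,2]>z)&(P[...,2]<.235)
        cc,n,ce,e,a,b=plane_disc(P[m]); print(c,k,"mean",cc.round(4),"yaw",np.degrees(np.arctan2(-n[1],-n[0])).round(1),"tilt",np.degrees(np.arcsin(n[2])).round(1),"mid",ce.round(4),e.round(3),"top",np.percentile(P[m][:,2],99.5).round(4))
    for r in bot.regions_of(c,"key")[:2]: print(r["conf"],np.nanmedian(P[r["pixels"]],0).round(4))
save("placed.png",np.hstack([ims[0][150:,60:360],ims[1][100:334,200:450]]))
E
python3 plan.py .677 .112 .09 0 0
```

```text
time: 15.8
ee_pos: [0.6197, -0.162, 0.1048]
tcp_rot: [-89.9, 0.1, 12.0]
wrist_force: [0.4, 0.4, -0.1]
opening: 0.0672
time: 16.3
ee_pos: [0.6202, -0.1621, 0.2286]
tcp_rot: [-90.0, -0.1, 12.0]
wrist_force: [0.3, -0.7, -0.6]
opening: 0.0852
time: 16.8
ee_pos: [0.6195, 0.0148, 0.2351]
tcp_rot: [-89.9, 0.1, 12.0]
wrist_force: [1.1, -0.7, 0.2]
opening: 0.0589
scene large mean [ 0.5508 -0.332   0.188 ] yaw 12.0 tilt -1.6 mid [ 0.5504 -0.3303  0.1879] [0.125 0.075] top 0.2257
scene small mean [ 0.6267 -0.1642  0.1119] yaw 10.1 tilt -2.9 mid [ 0.6263 -0.1618  0.1104] [0.095 0.05 ] top 0.1354
scene big2 mean [ 0.5181 -0.1869  0.1877] yaw 12.0 tilt -1.5 mid [ 0.5176 -0.1847  0.188 ] [0.126 0.075] top 0.2256
0.56 [0.6792 0.1119 0.0395]
top large mean [ 0.5392 -0.3249  0.1926] yaw 11.5 tilt 2.8 mid [ 0.5398 -0.3291  0.1882] [0.126 0.075] top 0.2268
top small mean [ 0.6153 -0.1583  0.1113] yaw 10.3 tilt 2.8 mid [ 0.6154 -0.1594  0.1104] [0.095 0.049] top 0.1348
top big2 mean [ 0.5066 -0.1819  0.1938] yaw 12.1 tilt 2.6 mid [ 0.507  -0.1847  0.1888] [0.125 0.075] top 0.2269
t 17.0 shift [ 2.29  3.93 -5.8 ] turn [-0.01 -0.01 -2.42] q [ 1. 15. 22. 97.  0. 79.] op 0.0283 F [ 1.  -0.3 -0.1]
```

View pics/placed.png

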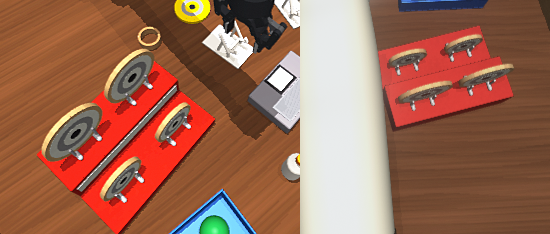

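All four targets stand, and the heights and angles of the new ones match the undisturbed neighbours (tops 0.226 and 0.135 m). Next I'll press the key with the fingers shut.

```bash
python3 -m jog '[[1,0.9,1.4,-0.5,0,0,0],[1,1.8,2.8,-1.6,0,0,0],[1,2.3,3.9,-3,0,0,0],[1,2.3,3.9,-4.6,0,0,0],[1,2.3,3.9,-6,0,0,0]]'; python3 -m jog '[[1,0,0,-0.1,0,0,0],[1,0,0,-0.1,0,0,0]]'; python3 plan.py .677 .112 .0395 12 0
```

```text
time: 17.5
ee_pos: [0.6773, 0.11, 0.0824]
tcp_rot: [-90.0, 0.1, 12.0]
wrist_force: [0.0, -0.2, -0.4]
opening: 0.0
time: 17.7
ee_pos: [0.6771, 0.1093, 0.0827]
tcp_rot: [-89.9, 0.1, 11.9]
wrist_force: [0.7, 0.1, 0.6]
opening: 0.0001
t 17.7 shift [-0.    0.11 -1.73] turn [-0.   -0.03  0.01] q [ 9. 24. 16. 82.  0. 87.] op 0.0001 F [0.7 0.1 0.6]
```

```bash
python3 -m jog '[[1,0,0.1,-0.7,0,0,0],[1,0,0.1,-1.2,0,0,0],[1,0,0.1,-1.5,0,0,0],[1,0,0.1,-1.5,0,0,0],[1,0,0.1,-1.5,0,0,0]]'; python3 -m jog '[[1,0,0,-0.06,0,0,0],[1,0,0,-0.06,0,0,0]]'; python3 -m jog '[[1,0,0,-0.04,0,0,0],[1,0,0,-0.04,0,0,0]]'
```

```text
time: 18.2
ee_pos: [0.6775, 0.1129, 0.0459]
tcp_rot: [-89.9, 0.0, 12.0]
wrist_force: [0.2, 0.2, -0.1]
opening: -0.0
time: 18.4
ee_pos: [0.6775, 0.113, 0.044]
tcp_rot: [-89.9, 0.0, 12.0]
wrist_force: [-0.4, -0.1, 0.2]
opening: -0.0001
time: 18.6
ee_pos: [0.6772, 0.1131, 0.0426]
tcp_rot: [-89.9, 0.1, 12.0]
wrist_force: [-0.2, -0.1, -0.5]
opening: -0.0001
```

```bash
python3 -m jog '[[1,0,0,-0.08,0,0,0],[1,0,0,-0.08,0,0,0]]'; python3 -m jog '[[1,0,0,-0.04,0,0,0],[1,0,0,-0.04,0,0,0]]'; python3 -m jog '[[1,0,0,-0.02,0,0,0],[1,0,0,-0.02,0,0,0]]'
```

```text
time: 18.8
ee_pos: [0.6771, 0.113, 0.0402]
tcp_rot: [-89.9, 0.1, 12.0]
wrist_force: [-0.4, -0.6, 0.9]
opening: 0.0002
time: 19.0
ee_pos: [0.6773, 0.113, 0.0395]
tcp_rot: [-89.9, 0.1, 12.0]
wrist_force: [0.0, -0.3, 1.2]
opening: 0.0003
time: 19.2
ee_pos: [0.6772, 0.113, 0.0392]
tcp_rot: [-89.9, 0.1, 12.0]
wrist_force: [-1.2, -1.6, 2.0]
opening: 0.0002
```

```bash
python3 -m jog '[[1,0,0,-0.03,0,0,0],[1,0,0,-0.03,0,0,0]]'; python3 -m jog '[[1,0,0,-0.02,0,0,0],[1,0,0,-0.02,0,0,0]]'
```

```text
time: 19.4
ee_pos: [0.6773, 0.113, 0.0386]
tcp_rot: [-89.9, 0.0, 12.0]
wrist_force: [-0.8, 0.3, 5.0]
opening: 0.0001
time: 19.6
ee_pos: [0.6773, 0.113, 0.0382]
tcp_rot: [-89.9, 0.0, 12.0]
wrist_force: [-2.0, -0.4, 6.7]
opening: -0.0001
```

About 6.7 N. I'll hold briefly, then let go and back off.

```bash
python3 -m jog '[[1,0,0,0,0,0,0],[1,0,0,0,0,0,0],[1,0,0,0,0,0,0]]'; python3 -m jog '[[1,0,0,0.5,0,0,0],[1,0,0,1.5,0,0,0],[1,0,0,3,0,0,0],[1,0,0,4.5,0,0,0],[1,0,0,4.5,0,0,0]]'; python3 -m jog '[[1,0,0,0,0,0,0],[1,0,0,0,0,0,0]]'; python3 - <<'E'
from fit import *
p,d,P=cloud("scene"); save("end.png",p)
for k,x,y,z in(("large",.544,-.331,.15),("small",.62,-.162,.085),("big2",.513,-.185,.15),("small2",.651,-.308,.085)):
    m=(abs(P[...,0]-x)<.03)&(abs(P[...,1]-y)<.075)&(P[...,2]>z)&(P[...,2]<.235)
    cc,n,ce,e,a,b=plane_disc(P[m]); print(k,"mean",cc.round(4),"yaw",np.degrees(np.arctan2(-n[1],-n[0])).round(1),"tilt",np.degrees(np.arcsin(n[2])).round(1),"top",np.percentile(P[m][:,2],99.5).round(4))
bot.job_done()
E
```

```text
time: 19.9
ee_pos: [0.6773, 0.113, 0.0382]
tcp_rot: [-89.9, 0.0, 12.0]
wrist_force: [-2.5, -0.3, 5.9]
opening: 0.0003
time: 20.4
ee_pos: [0.6792, 0.1133, 0.1573]
tcp_rot: [-90.0, -0.5, 12.0]
wrist_force: [1.1, -0.3, 0.6]
opening: -0.0004
time: 20.6
ee_pos: [0.6769, 0.1129, 0.1493]
tcp_rot: [-89.9, 0.1, 12.0]
wrist_force: [-1.1, 0.0, -0.4]
opening: -0.0001
large mean [ 0.5507 -0.3319  0.188 ] yaw 12.0 tilt -1.7 top 0.226
small mean [ 0.6264 -0.1636  0.1119] yaw 10.3 tilt -3.8 top 0.1349
big2 mean [ 0.5182 -0.1875  0.1877] yaw 11.8 tilt -1.5 top 0.2258
small2 mean [ 0.6563 -0.3088  0.1126] yaw 11.9 tilt -4.2 top 0.1348
the job is handed in; nothing more can be done
```

The job is handed in: both targets stand in their places on the red stand, and the key was pressed and let go, in about 21 s of robot time. The interface reports no verdict, so the result rests on my own checks.

- **Targets:** I took both off their easels by the upper rim, turned them upright, centred them between the tines and lowered them until they touched the rails. In the last scene-camera picture, the large target's top is at 0.226 m, level with its standing neighbour. The small one's top is at 0.135 m, also level. Both are within 2° of the stand's 12° heading.
- **Standing targets:** target_big2 stayed within about 1 mm of where it was. target_small2 also measures as before in the scene camera; my first top-camera fit of it was bad and I did not use it.
- **Key:** It was pressed with about 6 to 6.7 N for roughly half a second by the wrist reading, then the fingers backed off to about 110 mm above it.

No check failed. The scene and top cameras disagreed by about 1–3 mm on the centring at the back place, so I measured each disc against its tines in the same picture instead.

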